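# Sweep the loose growler caps into the tilting cap bin

### The arm

A 6-joint arm with a two-finger parallel gripper is mounted at the origin on the work surface. World frame = base frame: x ahead of the robot, y to its left, z up, the work surface at z = 0. Lengths are in m, angles in degrees, forces in N, time in s.
With the tool pointing down it reaches from about 0.375 to 0.925 m from the base axis. Payload 5.7 kg.
Tool frame: the origin (TCP) lies on the centre line of the jaws, within the pads' length; the fingertips stand 22 mm ahead of it and the grasp point (between the pads) lies 3 mm ahead of it; z points along the fingers, y is the direction in which the jaws open and shut (so a half turn about z gives the same grasp; the last joint's range is limited). The gripper opens to 85 mm and grips with 20 to 120 N. Pads are 22 mm wide; open, the fingers measure 114 mm over their backs; the gripper's body (76 mm by 85 mm) begins 54 mm behind the grasp point. The pads swing forward as they close: fully open they stand 13 mm farther back than shut.
Start: joints at [66.285, 20.558, 86.54, -0, 72.909, -6.595], TCP at [0.177, 0.573, 0.253] pointing down, gripper open.
Joint ranges: [-170.27, 170.27], [-57.76, 135], [12.27, 136.19], [-55.21, 235.2], [11.17, 155.16], [-170.74, 170.74]. Speed limits (degrees/s): [136.94, 136.94, 180, 180, 180, 180].

### API

Orientations are given as a 3x3 rotation matrix whose columns are the frame's x, y, z axes.
In Python, from plant import robot gives the robot as it stands. The module is installed in compiled form; this text tells all that it offers.
- The arm moves only by the shell command python3 -m creep 'ROWS' [OPENING] [FORCE]. ROWS is a JSON object of lists of equal length, an entry for each row: "linear": the shift along the tool's x, y, z scaled (see below), a list of three; "rot": the turn, a rotation vector about the tool's x, y, z scaled (see below), a list of three. A call has 1 to 12 rows; each row shifts and turns the commanded pose from where the row before left it, along the tool's axes as they then stand; what a row does not reach is not made up. The controller multiplies each number of a shift by 0.03 m and each number of a turn by 8 degrees. A row lasts 1/10 s, in which the tool goes at most 50 mm and 8.59 degrees, less where a joint would pass 70% of its speed; a pose out of reach is approached as far as the arm can. A call with a number of a shift or a turn outside -1 to 1 is refused whole. A call with a gripper value outside its range is refused whole. OPENING is the closure, from -1 (fully open) to 1 (shut), so that 0 is half open, set as the call begins (- or left out, the last holds). The fingers move at their own pace and stop on an object; FORCE is the grip in N (left out, the last holds). Time passes only in rows, so rows that do not move let the fingers close. It gives the time, the measured TCP pose, the force and the opening at its end, in the units of the state.
- robot.state(): the state, without advancing time (a new reading comes with each control period).
- robot.get_image(name): name is "scene" or "side" or "wrist"; returns the picture (420x560x3 uint8, red, green, blue); there is no depth.
- robot.camera_info(name): a dict with "K" (3x3 intrinsics, pixels), "xyz" and "orientation" of the camera in the world; the wrist camera has in their place "mount" (4x4, takes a point from camera to tool coordinates, whose origin is the TCP and whose axes are the flange's). Camera axes: x right, y down, z forward; pixel columns grow to the right and rows downward; lengths in m; the calibration is good to about 2 mm. A picture is of the moment at which its call begins: read the wrist's pose just before it. camera_info takes no time and is no camera call.
- robot.close_job(): hands the job in, once; it reports no verdict.
Trained networks look in the newest picture that a camera, given by its name, has taken for a name from the list of things; names that differ only in an ending like _2 or _b are one class to them, and where a whole thing is asked for, a point or a joint stands for the part that bears it (a point fixed in the world has none). Each returns a list of dicts, best first, with "score" (0 to 1); they miss things now and then, are a little off and sometimes report something else, mostly with a low value. They report only what shows in the picture. A call takes as long as a camera call. They do not tell look-alikes from the thing itself.
- robot.masks_of(camera, label): "region" (420x560 bool, what is visible of it) and "bbox" ([centre column, centre row, width, height] in pixels, round what is visible of it).
- robot.landmark_of(camera, label): "position" ([column, row] in pixels: a listed point, or the origin of a listed thing).
The state is a dict: "time": time; "qpos": joint angles; "joint_velocities": joint speeds; "effort": joint torques, N m; "eef_pos": TCP position; "ee_rot": TCP orientation; "contact_force": force on the tool from outside, world axes, zero at the start; "torque": the same for the moment, N m; "opening": finger opening in m.
Only numpy, scipy, OpenCV 4.12 (cv2) and the standard library are available. Lean on these libraries where they do the work, as an engineer would, in place of code of your own. Each camera call takes 0.05 s, during which the arm holds its last target. There are 200 camera calls.

### The job

With your fingertips, push the forward-tipped cap bin back fully upright against the end of the steel counter, then sweep the three loose black screw caps along the counter and off its end into the bin, leaving the bin upright. Slide the caps only, never lift them, and leave the glass stopper, steins, opener, bell and coasters where they stand.

Things in the scene. Friction and masses are not known exactly. Their poses are not given: they have to be found in the camera images.
- counter: fixed raised counter of galvanized steel, 300 mm (its x) by 490 mm (its y) and 90 mm high, flat on top. Its origin is at table level, z up; the deck's top is at z = 90 mm and runs from y = -370 to y = +120 mm and x = -150 to +150 mm. A curb 8 mm thick and 14 mm high runs along both long edges (x = +-146 mm); the two ends have no curb. The cap bin stands beyond the +y end. Counter yaw stays within 0.15 rad of the world frame
- counter_edge (a point): middle of the deck's top edge at the +y end, over which caps drop into the upright bin; axes as the counter's
- bin (a joint): tilt of the cap bin in rad: 0 = upright against its stop, beside the counter's end; grows as it tips forward, away from the counter (up to 0.7; starts at about 0.3 to 0.6). It turns on two side pins along the counter's x at its outer lower edge (counter frame: y = 240, z = 12 mm). Pin friction keeps it wherever it is left; pushing its outer wall's top edge horizontally back towards the counter (-y) with about 3 N rights it
- bin_in (a point): centre of the cap bin's inner floor; axes as the bin's (those of the counter when upright). The bin is an open sheet-steel box, 300 mm (x) by 115 mm (y) by 81 mm high outside, walls and floor 4 mm. Upright, it spans y = 125 to 240 mm in the counter's frame and its rim is at 85 mm, 5 mm below the deck, with a 5 mm gap between. Tipped forward, its inner wall stands above the deck and bars the way, and a wide gap opens. Fixed brackets 50 mm high stand at both its x ends
- bin_front (a point): point on the outer face of the bin's outer (+y) wall, halfway along x, 13 mm below the rim; axes as the bin's. The outer wall is flat and free to push, with clear table beyond it
- cap1: loose black screw cap for a growler, a disc 44 mm in diameter and 16 mm tall, about 15 g, lying flat on the counter deck; origin at the centre of its underside, z up. The three caps are alike; with the stopper they lie in four side-by-side lanes along the counter's y, lane centres about 62 mm apart, one thing in each lane, and nothing lies between a cap and the bin in its own lane
- cap2: as cap1
- cap3: as cap1
- stopper: green glass growler stopper, standing on the deck in a lane among the caps, 36 mm in diameter and 48 mm tall, with a waist; origin at the centre of its underside. To be left alone
- stein1: thick glass beer stein, 84 mm in diameter and 140 mm tall with a side handle, standing near the deck's -y end; origin at the centre of its underside. To be left alone
- stein2: as stein1, at the other side of the same end. To be left alone
- opener: black cast-iron bottle opener, about 38 by 103 by 16 mm, lying flat on the deck between the steins; origin on its underside. To be left alone
- bell: brass service bell, 84 mm in diameter and 57 mm tall, on the table past the bin, on the side away from the robot; origin at the centre of its underside. To be left alone
- coasters: stack of cork coasters, 96 mm in diameter and 30 mm tall, on the table to the robot's left; origin at the centre of its underside. To be left alone
Mind the look-alikes: they are no part of the job. What is shaped like the cap2 but pink is not meant.

How it is judged:
By the outcome, as a careful person would: the job done as asked, in the order asked, and still so for the second after the job is handed in, with the robot touching nothing.
It also fails if it takes over 64 s, if anything falls off the work surface, if the arm or the gripper's body presses on something with over 40 N, if the wrist force passes 120 N, or if a joint passes its speed limit or range.

## Working session

There is one attempt and no reset: what is moved stays moved. The work goes in short steps, Python scripts to look and compute and a shell command to move; the robot and the scene stay as the last step left them, time stands still between calls to the robot, and variables do not carry over. Pictures are saved under pics/ and viewed, about 8 in all and at most 12, crops included, and the job is handed in when it is done.

```bash
mkdir -p pics; cat > h.py <<'E'
import numpy as np, cv2
from plant import robot
def cam(n):
    i=robot.camera_info(n); return np.array(i["K"]),np.array(i["xyz"]) if "xyz" in i else None,np.array(i["orientation"]) if "orientation" in i else None
def ray(n,px):
    K,t,R=cam(n)
    if t is None:
        s=robot.state(); M=np.array(robot.camera_info(n)["mount"]); Rt=np.array(s["ee_rot"])
        t=np.array(s["eef_pos"])+Rt@M[:3,3]; R=Rt@M[:3,:3]
    return t,R@np.linalg.inv(K)@np.array([px[0],px[1],1.])
def onz(n,px,z):
    t,d=ray(n,px); return t+d*(z-t[2])/d[2]
def proj(n,P):
    K,t,R=cam(n); p=K@(R.T@(np.array(P)-t)); return p[:2]/p[2]
def tri(n1,p1,n2,p2):
    a,d=ray(n1,p1); b,e=ray(n2,p2); s=np.linalg.lstsq(np.c_[d,-e],b-a,rcond=None)[0]
    return (a+s[0]*d+b+s[1]*e)/2, np.linalg.norm(a+s[0]*d-b-s[1]*e)
E
python3 - <<'E'
from h import *
np.set_printoptions(precision=4,suppress=True)
s=robot.state(); print(s)
for n in ("scene","side"):
    cv2.imwrite(f"pics/{n}0.png",robot.get_image(n)[:,:,::-1]); print(n,cam(n))
    for l in ("counter_edge","bin_in","bin_front","cap1","stopper","counter","stein1","bell","opener"):
        print(n,l,[(np.round(r["position"],1).tolist(),round(r["score"],2)) for r in robot.landmark_of(n,l)])
E
```

```text
{'time': 0.0, 'qpos': array([66.2839, 20.6008, 86.5981,  0.0015, 72.9093, -6.5953]), 'joint_velocities': array([ 0.0134, -0.0138, -0.0574, -0.1294,  0.0255, -0.046 ]), 'effort': array([  0.0016, -52.7612, -27.863 ,   0.    ,   0.013 ,  -0.    ]), 'eef_pos': array([0.1764, 0.5728, 0.2524]), 'ee_rot': array([[-0.9557,  0.2944, -0.0008],
       [ 0.2944,  0.9557, -0.0017],
       [ 0.0002, -0.0019, -1.    ]]), 'contact_force': array([-0.7599,  0.4999,  0.2087]), 'torque': array([-0.0231,  0.0223, -0.0153]), 'opening': 0.08537462748004389}
scene (array([[424.8698,   0.    , 277.3866],
       [  0.    , 424.8698, 213.7499],
       [  0.    ,   0.    ,   1.    ]]), array([1.1249, 0.8091, 0.9221]), array([[-0.7894,  0.4003, -0.4654],
       [ 0.6137,  0.5343, -0.5813],
       [ 0.0159, -0.7445, -0.6675]]))
scene counter_edge [([268.3, 206.6], 0.74), ([291.7, 215.0], 0.64)]
scene bin_in [([307.6, 236.6], 0.86)]
scene bin_front [([328.3, 249.3], 0.75)]
scene cap1 [([182.0, 233.4], 0.71), ([200.8, 255.3], 0.67), ([169.9, 218.7], 0.62), ([288.1, 184.5], 0.57), ([225.3, 200.3], 0.52), ([266.7, 2
[... 303 characters left out ...]
[  0.    , 438.891 , 213.6923],
       [  0.    ,   0.    ,   1.    ]]), array([0.4731, 0.8736, 1.092 ]), array([[-0.993 , -0.0955,  0.0695],
       [-0.118 ,  0.7827, -0.6111],
       [ 0.0039, -0.615 , -0.7885]]))
side counter_edge [([295.5, 218.2], 0.72), ([307.2, 192.9], 0.27)]
side bin_in [([296.0, 250.9], 0.91)]
side bin_front [([295.1, 269.0], 0.88)]
side cap1 [([262.3, 171.5], 0.67), ([284.9, 200.5], 0.55), ([327.3, 192.7], 0.52), ([221.4, 175.8], 0.5), ([214.9, 207.1], 0.48)]
side stopper []
side counter [([292.4, 206.2], 0.79), ([287.0, 201.1], 0.36)]
side stein1 [([268.3, 128.4], 0.75), ([319.9, 125.7], 0.62)]
side bell [([227.4, 314.3], 0.69)]
side opener [([290.4, 129.6], 0.74)]
```

```bash
python3 - <<'E'
import cv2
a=cv2.imread("pics/side0.png")[60:360,120:470]; cv2.imwrite("pics/side0c.png",cv2.resize(a,None,fx=2,fy=2,interpolation=cv2.INTER_CUBIC))
E
```

```text
(no output)
```

View pics/scene0.png

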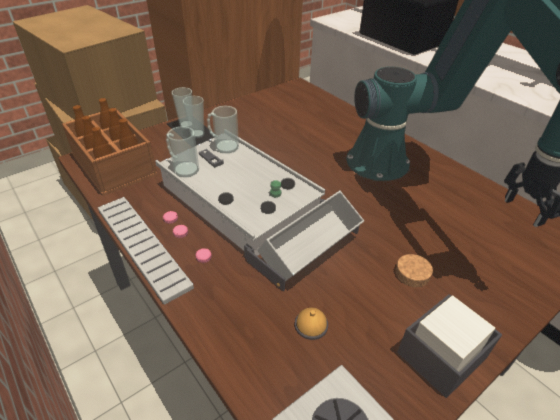

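View pics/side0c.png

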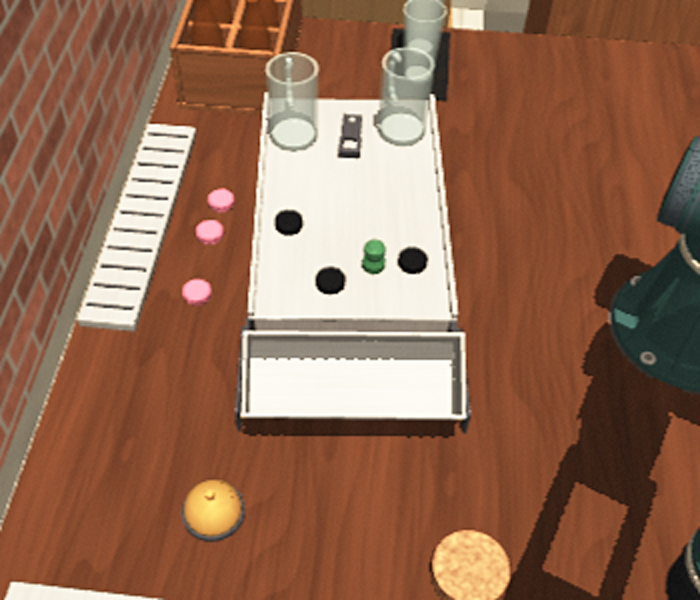

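The side view shows the tipped bin (full-image cols 240–353, rows 226–270). The black caps are at about (264,171), (285,200) and (326,190), with the green stopper at (307,194) between the last two. The pink discs lie off the counter, so they are decoys.

```bash
python3 - <<'E'
from h import *
np.set_printoptions(precision=4,suppress=True)
S={"capA":((225.3,200.3),(262.3,171.5)),"capB":((266.7,208.2),(284.9,200.5)),"capC":((288.1,184.5),(327.3,192.7)),"edge":((291.7,215.0),(295.5,218.2)),"bin_in":((307.6,236.6),(296,250.9)),"bin_front":((328.3,249.3),(295.1,269)),"bell":((309.7,327.1),(227.4,314.3)),"counter":((262.3,218.7),(292.4,206.2)),"s1":((183.9,168.5),(268.3,128.4)),"s2":((227.2,147.5),(319.9,125.7))}
for k,(a,b) in S.items(): print(k,*tri("scene",a,"side",b), onz("scene",a,.09),onz("side",b,.09))
print("stopper",onz("side",(307,194),.09))
# deck edges: curb outer lines in side crop
c=lambda x,y:(x/2+120,y/2+60)
for p in [(248,320),(264,96),(457,318),(434,96)]: print(p,onz("side",c(*p),.104 if p[1]<200 or 1 else .09))
for n in ("scene","side"):
    for l in ("cap1","stopper","bin"):
        print(n,l,[(np.round(r["bbox"],1).tolist(),round(r["score"],2)) for r in robot.masks_of(n,l)])
E
```

```text
capA [ 0.6375 -0.0531  0.0973] 0.0031047834530051285 [ 0.6337 -0.0585  0.09  ] [ 0.6391 -0.0621  0.09  ]
capB [0.5556 0.0468 0.0907] 0.0004181777714106275 [0.555  0.0458 0.09  ] [0.5556 0.0464 0.09  ]
capC [ 0.4325 -0.0026  0.0896] 0.004338266130431334 [ 0.4319 -0.0052  0.09  ] [0.4324 0.0007 0.09  ]
edge [0.5175 0.1152 0.0952] 0.0046126197928732056 [0.5146 0.1139 0.09  ] [0.518  0.1084 0.09  ]
bin_in [0.5075 0.1855 0.0476] 0.0105096045004686 [0.5359 0.2096 0.09  ] [0.5057 0.2194 0.09  ]
bin_front [0.5032 0.2614 0.0631] 0.002053400737634685 [0.523  0.2797 0.09  ] [0.5025 0.2762 0.09  ]
bell [ 0.6729  0.3827 -0.0105] 0.006686871570959457 [0.7221 0.4319 0.09  ] [0.6549 0.4241 0.09  ]
counter [ 0.5363 -0.004   0.0021] 0.0024532446507195783 [0.5928 0.0752 0.09  ] [0.5313 0.0654 0.09  ]
s1 [ 0.6508 -0.2823  0.0806] 0.01010895534417211 [ 0.6547 -0.2783  0.09  ] [ 0.6478 -0.2641  0.09  ]
s2 [ 0.4738 -0.2954  0.0933] 0.0003954111799158619 [ 0.4713 -0.2995  0.09  ] [ 0.4739 -0.2996  0.09  ]
stopper [0.4926 0.0132 0.09  ]
(248, 320) [0.661 0.143 0.104]
(264, 96) [ 0.7167 -0.3474  0.104 ]
(457, 318) [0.3681 0.1037 0.104 ]
(434, 96) [ 0.4201 -0.3841  0.104 ]
scene cap1 [([205.1, 255.8, 15.3, 12.7], 0.74), ([268.8, 205.7, 15.6, 10.4], 0.67), ([288.1, 180.9, 15.3, 8.7], 0.58), ([227.2, 200.8, 13.7, 11.0], 0.46), ([171.9, 218.7, 21.5, 14.8], 0.44)]
scene stopper [([276.3, 189.3, 13.2, 20.5], 0.64), ([267.9, 206.4, 15.2, 8.6], 0.48)]
scene bin [([311.2, 234.3, 102.4, 92.7], 0.91)]
side cap1 [([215.4, 206.5, 19.1, 12.0], 0.7), ([328.2, 189.4, 16.1, 15.1], 0.66), ([262.8, 169.6, 12.9, 11.6], 0.63), ([224.7, 176.4, 11.0, 12.3], 0.6), ([286.2, 200.2, 16.2, 13.4], 0.59)]
side stopper [([305.2, 187.9, 9.7, 19.8], 0.7)]
side bin [([297.4, 247.6, 111.9, 44.6], 0.62)]
```

```bash
python3 -m creep '{"linear":[[-1,-0.436,0],[-1,-0.436,0],[-1,-0.436,0],[-1,-0.436,0],[-1,-0.436,0],[-1,-0.436,0],[-1,-0.436,0],[-1,-0.436,0],[-1,-0.436,0],[-1,-0.436,0],[-1,-0.436,0],[-0.67,0,0]],"rot":[[0,0,0],[0,0,0],[0,0,0],[0,0,0],[0,0,0],[0,0,0],[0,0,0],[0,0,0],[0,0,0],[0,0,0],[0,0,0],[0,0,0]]}' 0.53 40 && python3 -m creep '{"linear":[[0,0,0],[0,0,0],[0,0,0],[0,0,0],[0,0,0],[0,0,0],[0,0,0],[0,0,0],[0,0,0],[0,0,0]],"rot":[[0,0,1],[0,0,1],[0,0,1],[0,0,1],[0,0,1],[0,0,1],[0,0,1],[0,0,1],[0,0,0.33],[0,0,0]]}'
python3 - <<'E'
from h import *
np.set_printoptions(precision=4,suppress=True)
s=robot.state();print(s["qpos"])
cv2.imwrite("pics/w1.png",robot.get_image("wrist")[:,:,::-1])
for l in ("cap1","stopper","bin_front","bin_in","counter_edge"):
    print(l,[(np.round(r["position"],1).tolist(),round(r["score"],2)) for r in robot.landmark_of("wrist",l)])
E
```

```text
time: 2.5
eef_pos: [0.4702, 0.3309, 0.2534]
ee_rot: [[-0.955, 0.296, 0.0], [0.296, 0.955, -0.001], [-0.0, -0.001, -1.0]]
contact_force: [-0.1, 1.8, -0.1]
opening: 0.0197
time: 3.5
eef_pos: [0.4689, 0.3335, 0.2533]
ee_rot: [[-0.109, 0.994, -0.0], [0.994, 0.109, 0.0], [0.0, -0.0, -1.0]]
contact_force: [0.0, 0.1, 0.4]
opening: 0.0201
[28.5306 18.5382 89.6499  0.0194 71.8137 22.2824]
cap1 []
stopper []
bin_front [([305.9, 269.4], 0.83)]
bin_in [([302.3, 328.6], 0.76)]
counter_edge []
```

View pics/w1.png

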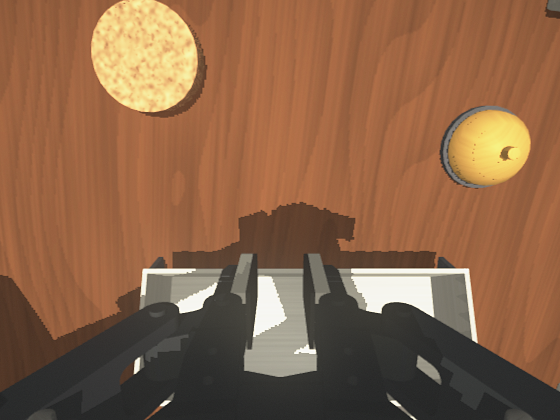

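```bash
python3 - <<'E'
from h import *
O=np.array([.528,-.002]);X=np.array([.994,.109]);Y=np.array([-.109,.994])
for p in [(142,268),(470,268),(306,268)]:
    P=onz("wrist",p,.079)[:2]-O; print(P@X,P@Y)
E
python3 -m creep '{"linear":[[0,0.1,0.9],[0,0.1,0.9],[0,0.1,0.9],[0,0.1,0.9],[0,0.1,0.9],[0,0.1,0.9],[0,0.1,0.8],[0,0,0]],"rot":[[0,0,0],[0,0,0],[0,0,0],[0,0,0],[0,0,0],[0,0,0],[0,0,0],[0,0,0]]}'
```

```text
-0.14940398053140233 0.2705063712249711
0.1503949753951784 0.27077282447393725
0.0005177672192929815 0.27063961764224226
time: 4.6
eef_pos: [0.488, 0.334, 0.0643]
ee_rot: [[-0.109, 0.994, -0.005], [0.994, 0.109, -0.003], [-0.002, -0.005, -1.0]]
contact_force: [-0.7, -0.5, -0.3]
opening: 0.0205
```

```bash
python3 -m creep '{"linear":[[-0.6,0,0],[-0.6,0,0],[-0.5,0,0],[-0.3,0,0],[-0.2,0,0],[-0.2,0,0],[-0.1,0,0],[-0.1,0,0],[0,0,0]],"rot":[[0,0,0],[0,0,0],[0,0,0],[0,0,0],[0,0,0],[0,0,0],[0,0,0],[0,0,0],[0,0,0]]}'
```

```text
time: 5.5
eef_pos: [0.498, 0.2571, 0.0671]
ee_rot: [[-0.109, 0.994, -0.001], [0.994, 0.109, -0.001], [-0.001, -0.001, -1.0]]
contact_force: [-0.3, -0.0, 0.3]
opening: 0.02
```

```bash
python3 -m creep '{"linear":[[-0.1,0,0],[-0.1,0,0],[-0.1,0,0]],"rot":[[0,0,0],[0,0,0],[0,0,0]]}'; python3 -m creep '{"linear":[[-0.06,0,0],[-0.06,0,0],[0,0,0]],"rot":[[0,0,0],[0,0,0],[0,0,0]]}'
python3 - <<'E'
from h import *
cv2.imwrite("pics/side2.png",cv2.resize(robot.get_image("side")[100:300,200:400,::-1],None,fx=3,fy=3,interpolation=cv2.INTER_CUBIC))
E
```

```text
time: 5.8
eef_pos: [0.499, 0.2488, 0.0677]
ee_rot: [[-0.109, 0.994, -0.0], [0.994, 0.109, 0.0], [0.0, -0.0, -1.0]]
contact_force: [-1.9, 4.1, 9.8]
opening: 0.0202
time: 6.1
eef_pos: [0.4996, 0.2449, 0.068]
ee_rot: [[-0.109, 0.994, 0.0], [0.994, 0.109, -0.0], [-0.0, 0.0, -1.0]]
contact_force: [-1.4, 1.8, 8.3]
opening: 0.0196
```

View pics/side2.png

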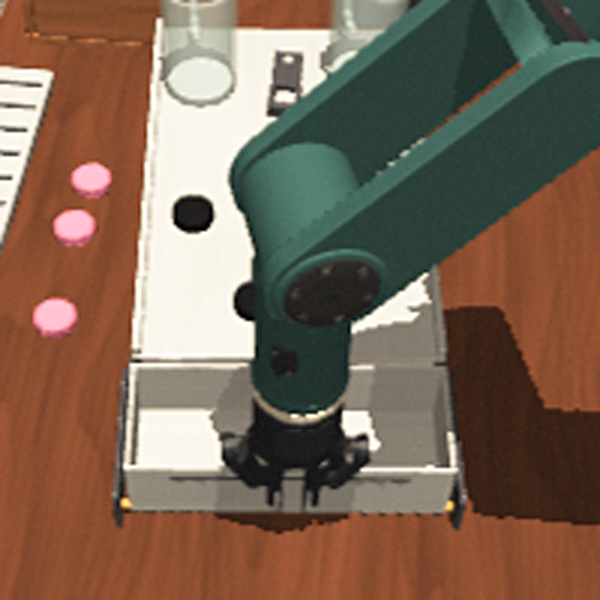

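The bin is nearly upright. The fingers feel an upward drag on the rim, so I'll lift a little and press on to the stop.

```bash
python3 -m creep '{"linear":[[0.1,0,-0.2],[-0.1,0,-0.2],[0,0,0]],"rot":[[0,0,0],[0,0,0],[0,0,0]]}';  python3 -m creep '{"linear":[[-0.07,0,0],[-0.07,0,0],[0,0,0]],"rot":[[0,0,0],[0,0,0],[0,0,0]]}'
```

```text
time: 6.45
eef_pos: [0.4999, 0.2448, 0.0799]
ee_rot: [[-0.109, 0.994, 0.001], [0.994, 0.109, -0.0], [-0.0, 0.001, -1.0]]
contact_force: [-0.1, 0.7, -0.2]
opening: 0.0204
time: 6.75
eef_pos: [0.5002, 0.2411, 0.0793]
ee_rot: [[-0.108, 0.994, 0.0], [0.994, 0.108, 0.001], [0.001, 0.0, -1.0]]
contact_force: [0.1, 3.2, 2.8]
opening: 0.0198
```

```bash
for i in 1; do python3 -m creep '{"linear":[[-0.07,0,0],[0,0,0]],"rot":[[0,0,0],[0,0,0]]}';  python3 -m creep '{"linear":[[-0.07,0,0],[0,0,0]],"rot":[[0,0,0],[0,0,0]]}'; done
```

```text
time: 6.95
eef_pos: [0.5003, 0.241, 0.0794]
ee_rot: [[-0.107, 0.994, 0.0], [0.994, 0.107, 0.004], [0.004, 0.001, -1.0]]
contact_force: [-2.5, 13.5, 0.9]
opening: 0.0201
time: 7.15
eef_pos: [0.5003, 0.2409, 0.0794]
ee_rot: [[-0.106, 0.994, 0.0], [0.994, 0.106, 0.007], [0.007, 0.001, -1.0]]
contact_force: [-4.4, 23.0, -0.2]
opening: 0.0201
```

Force climbs to 23 N with no further motion, so the bin is on its stop. Next: back off, rise, and go behind the caps for a close look.

```bash
python3 -m creep '{"linear":[[0.4,0,0],[0.4,0,0],[0,0,-0.9],[0,0,-1],[0,0,-1],[0,0,-1],[0,0,-1],[0,0,-1],[0,0,0]],"rot":[[0,0,0],[0,0,0],[0,0,0],[0,0,0],[0,0,0],[0,0,0],[0,0,0],[0,0,0],[0,0,0]]}'; python3 -m creep '{"linear":[[-1,0,0],[-1,0,0],[-1,0,0],[-1,0,0],[-1,0,0],[-1,0,0],[-1,0,0],[-1,0,0],[-1,0,0],[-1,0,0],[-1,0,0],[-1,0,0]],"rot":[[0,0,0],[0,0,0],[0,0,0],[0,0,0],[0,0,0],[0,0,0],[0,0,0],[0,0,0],[0,0,0],[0,0,0],[0,0,0],[0,0,0]]}';python3 -m creep '{"linear":[[0,0,0],[0,0,0]],"rot":[[0,0,0],[0,0,0]]}'
python3 - <<'E'
from h import *
O=np.array([.528,-.002]);X=np.array([.994,.109]);Y=np.array([-.109,.994])
s=robot.state();P=s["eef_pos"][:2]-O;print(P@X,P@Y,s["eef_pos"])
cv2.imwrite("pics/w3.png",robot.get_image("wrist")[:,:,::-1])
for l,z in (("cap1",.09),("stopper",.09),("bin_front",.072),("bin_in",.008),("counter_edge",.09)):
  for r in robot.landmark_of("wrist",l):
    P=onz("wrist",r["position"],z)[:2]-O; print(l,np.round(r["position"]),round(r["score"],2),np.round([P@X,P@Y],4))
for r in robot.masks_of("wrist","cap1"):
    P=onz("wrist",r["bbox"][:2],.1)[:2]-O; print(np.round(r["bbox"]),round(r["score"],2),np.round([P@X,P@Y],4))
E
```

```text
time: 8.05
eef_pos: [0.5003, 0.2613, 0.2605]
ee_rot: [[-0.109, 0.994, 0.007], [0.994, 0.109, 0.002], [0.001, 0.007, -1.0]]
contact_force: [-0.0, 0.5, 0.5]
opening: 0.0199
time: 9.25
eef_pos: [0.5363, -0.0985, 0.2552]
ee_rot: [[-0.109, 0.994, -0.002], [0.994, 0.109, -0.0], [0.0, -0.002, -1.0]]
contact_force: [0.7, 0.9, 0.4]
opening: 0.02
time: 9.45
eef_pos: [0.5363, -0.0975, 0.2553]
ee_rot: [[-0.107, 0.994, -0.002], [0.994, 0.107, 0.001], [0.001, -0.002, -1.0]]
contact_force: [-0.4, 0.1, -0.3]
opening: 0.0199
-0.0021424983482930694 -0.09585875411127183 [ 0.53631965 -0.09752506  0.25528896]
cap1 [168.  62.] 0.8 [-0.0881  0.0105]
cap1 [523.  85.] 0.7 [ 0.1835 -0.006 ]
cap1 [494. 208.] 0.67 [ 0.1771 -0.1036]
cap1 [472. 268.] 0.62 [ 0.1669 -0.1595]
cap1 [403. 162.] 0.6 [ 0.097  -0.0654]
stopper [242.  56.] 0.66 [-0.0318  0.0148]
[159.  60.  67.  68.] 0.95 [-0.0908  0.0101]
[530.  82.  58.  51.] 0.84 [ 0.1829 -0.0044]
[479. 272.  40.  40.] 0.8 [ 0.1694 -0.159 ]
[330.  18.  69.  35.] 0.7 [0.0328 0.0382]
[501. 208.  49.  46.] 0.7 [ 0.1782 -0.1013]
```

View pics/w3.png

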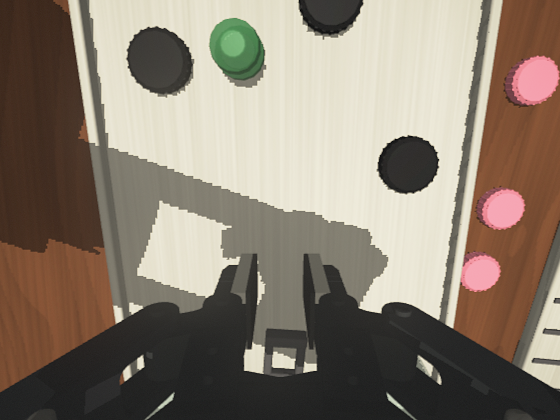

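The wrist view shows black caps at pixels (160,60), (330,10) and (408,164), and the stopper at (237,50). All agree with the earlier fixes. I'll start with the far cap (A).

```bash
python3 -m creep '{"linear":[[-0.25,0.84,0],[-0.25,0.84,0],[-0.25,0.84,0],[-0.2,0.83,0],[0,0,0.9],[0,0,0.9],[0,0,0.9],[0,0,0.8],[0,0,0.6],[0,0,0.3],[0,0,0]],"rot":[[0,0,0],[0,0,0],[0,0,0],[0,0,0],[0,0,0],[0,0,0],[0,0,0],[0,0,0],[0,0,0],[0,0,0],[0,0,0]]}'
python3 - <<'E'
from h import *
O=np.array([.528,-.002]);X=np.array([.994,.109]);Y=np.array([-.109,.994])
s=robot.state();P=s["eef_pos"][:2]-O;print(P@X,P@Y,s["eef_pos"])
cv2.imwrite("pics/w4.png",robot.get_image("wrist")[:,:,::-1])
E
```

```text
time: 10.9
eef_pos: [0.6392, -0.1142, 0.1231]
ee_rot: [[-0.109, 0.994, -0.003], [0.994, 0.109, 0.001], [0.001, -0.002, -1.0]]
contact_force: [-0.3, 0.2, -1.0]
opening: 0.0204
0.09826875397699573 -0.12359978891515047 [ 0.63916074 -0.1141562   0.12306552]
```

View pics/w4.png

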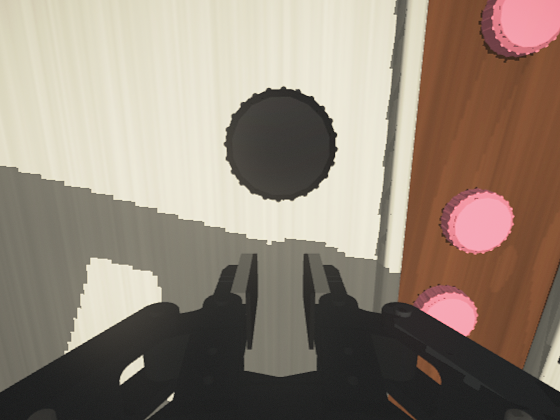

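The cap is centred ahead of the fingers (col 281). I'll lower to deck height and sweep.

```bash
python3 -m creep '{"linear":[[0,0,0.15],[0,0,0.1],[0,0,0],[0.3,0,0],[0.4,0,0],[0.4,0,0],[0.5,0,0],[0.5,0,0],[0.5,0,0],[0.5,0,0],[0.5,0,0],[0.5,0,0]],"rot":[[0,0,0],[0,0,0],[0,0,0],[0,0,0],[0,0,0],[0,0,0],[0,0,0],[0,0,0],[0,0,0],[0,0,0],[0,0,0],[0,0,0]]}'
python3 -m creep '{"linear":[[0.5,0,0],[0.5,0,0],[0.5,0,0],[0.5,0,0],[0.5,0,0],[0.5,0,0],[0.5,0,0],[0.5,0,0],[0.5,0,0],[0.5,0,0],[0,0,0]],"rot":[[0,0,0],[0,0,0],[0,0,0],[0,0,0],[0,0,0],[0,0,0],[0,0,0],[0,0,0],[0,0,0],[0,0,0],[0,0,0]]}'
python3 - <<'E'
from h import *
O=np.array([.528,-.002]);X=np.array([.994,.109]);Y=np.array([-.109,.994])
s=robot.state();P=s["eef_pos"][:2]-O;print(P@X,P@Y,s["eef_pos"])
robot.get_image("side")
for r in robot.masks_of("side","cap1"): print(np.round(r["bbox"]),round(r["score"],2))
E
```

```text
time: 12.15
eef_pos: [0.6264, 0.0089, 0.1168]
ee_rot: [[-0.109, 0.994, -0.0], [0.994, 0.109, -0.0], [-0.0, -0.0, -1.0]]
contact_force: [-0.4, -0.7, 0.4]
opening: 0.0198
time: 13.25
eef_pos: [0.61, 0.1588, 0.1168]
ee_rot: [[-0.11, 0.994, -0.0], [0.994, 0.11, 0.0], [0.0, -0.0, -1.0]]
contact_force: [0.5, -0.2, -0.1]
opening: 0.0201
0.09903184195649278 0.15087628922615623 [0.60999894 0.15877885 0.11677934]
[285. 199.  16.  13.] 0.71
[327. 192.  15.  13.] 0.64
[263. 247.  16.  10.] 0.61
[216. 208.  16.  12.] 0.59
```

```bash
python3 -m creep '{"linear":[[0,0,-1],[0,0,-1],[0,0,-0.8],[-1,-0.4,0],[-1,-0.4,0],[-1,-0.4,0],[-1,-0.5,0],[-1,-0.5,0],[-0.5,0,0],[0,0,0]],"rot":[[0,0,0],[0,0,0],[0,0,0],[0,0,0],[0,0,0],[0,0,0],[0,0,0],[0,0,0],[0,0,0],[0,0,0]]}'
python3 - <<'E'
from h import *
O=np.array([.528,-.002]);X=np.array([.994,.109]);Y=np.array([-.109,.994])
s=robot.state();P=s["eef_pos"][:2]-O;print(P@X,P@Y,s["eef_pos"])
for z in (.02,.09):
    P=onz("side",(263,247),z)[:2]-O; print(z,P@X,P@Y)
w=robot.get_image("wrist");d=robot.get_image("side")
cv2.imwrite("pics/c5.png",np.hstack([cv2.resize(w,(400,300)),cv2.resize(d[100:300,180:447],(400,300))])[:,:,::-1])
E
```

```text
time: 14.35
eef_pos: [0.5632, -0.0169, 0.2011]
ee_rot: [[-0.105, 0.994, 0.001], [0.994, 0.105, -0.001], [-0.001, 0.001, -1.0]]
contact_force: [0.5, 0.0, -0.5]
opening: 0.02
0.03336323134746493 -0.018604052183808135 [ 0.56319381 -0.01685707  0.20106629]
0.02 0.09556165572053739 0.16442083161193533
0.09 0.09198807366716251 0.2109077133346162
```

View pics/c5.png

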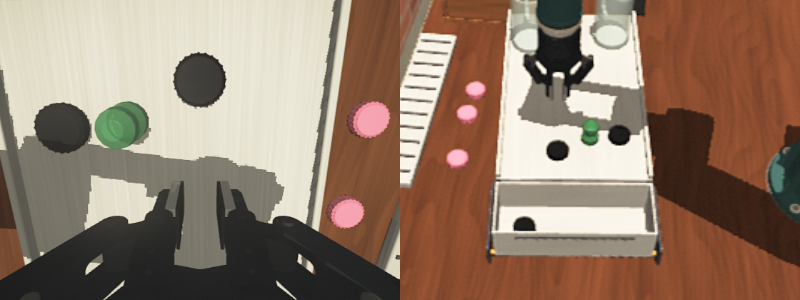

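Cap A lies flat on the bin floor (right panel, at 524,224). The bin is upright, and cap B is centred ahead of the fingers (left panel, col 200).

```bash
python3 -m creep '{"linear":[[0,0,0.8],[0,0,0.8],[0,0,0.7],[0,0,0.4],[0,0,0.11],[0,0,0],[0.3,0,0],[0.4,0,0],[0.4,0,0],[0.5,0,0],[0.5,0,0],[0.5,0,0]],"rot":[[0,0,0],[0,0,0],[0,0,0],[0,0,0],[0,0,0],[0,0,0],[0,0,0],[0,0,0],[0,0,0],[0,0,0],[0,0,0],[0,0,0]]}'
python3 -m creep '{"linear":[[0.5,0,0],[0.5,0,0],[0.5,0,0],[0.5,0,0],[0.5,0,0],[0.5,0,0],[0.1,0,0],[0,0,0]],"rot":[[0,0,0],[0,0,0],[0,0,0],[0,0,0],[0,0,0],[0,0,0],[0,0,0],[0,0,0]]}'
python3 -m creep '{"linear":[[0,0,-1],[0,0,-1],[0,0,-0.8],[-1,-0.8,0],[-1,-0.8,0],[-1,-0.8,0],[-1,-0.8,0],[-1,-0.8,0],[-1,-0.15,0],[-0.5,0,0],[0,0,0]],"rot":[[0,0,0],[0,0,0],[0,0,0],[0,0,0],[0,0,0],[0,0,0],[0,0,0],[0,0,0],[0,0,0],[0,0,0],[0,0,0]]}'
python3 - <<'E'
from h import *
O=np.array([.528,-.002]);X=np.array([.994,.109]);Y=np.array([-.109,.994])
s=robot.state();P=s["eef_pos"][:2]-O;print(P@X,P@Y,s["eef_pos"])
w=robot.get_image("wrist");d=robot.get_image("side")
cv2.imwrite("pics/c6.png",np.hstack([cv2.resize(w,(400,300)),cv2.resize(d[100:300,180:447],(400,300))])[:,:,::-1])
E
```

```text
time: 15.65
eef_pos: [0.5539, 0.0646, 0.1166]
ee_rot: [[-0.109, 0.994, 0.0], [0.994, 0.109, 0.0], [-0.0, 0.0, -1.0]]
contact_force: [0.2, 0.5, 1.5]
opening: 0.0202
time: 16.45
eef_pos: [0.544, 0.156, 0.1165]
ee_rot: [[-0.11, 0.994, -0.0], [0.994, 0.11, -0.0], [-0.0, -0.0, -1.0]]
contact_force: [-0.4, -0.3, 0.0]
opening: 0.0202
time: 17.55
eef_pos: [0.4417, -0.0543, 0.2008]
ee_rot: [[-0.105, 0.994, 0.001], [0.994, 0.105, -0.001], [-0.001, 0.001, -1.0]]
contact_force: [0.2, 0.2, 0.3]
opening: 0.02
-0.09145232191100916 -0.04258255108828152 [ 0.44173073 -0.0542997   0.20079506]
```

View pics/c6.png

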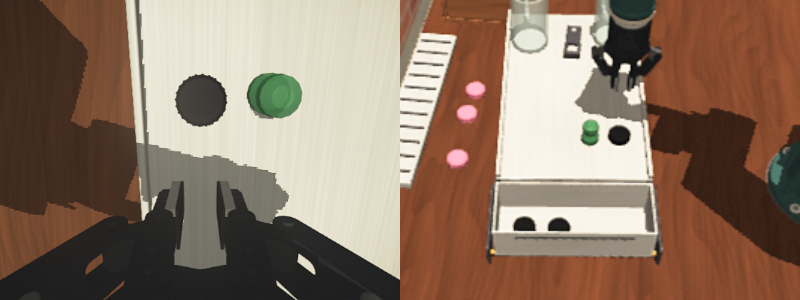

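Cap B is in the bin too, and cap C is centred ahead of the fingers. I'll sweep it.

```bash
python3 -m creep '{"linear":[[0,0,0.8],[0,0,0.8],[0,0,0.7],[0,0,0.4],[0,0,0.1],[0,0,0],[0.3,0,0],[0.4,0,0],[0.4,0,0],[0.5,0,0],[0.5,0,0],[0.5,0,0]],"rot":[[0,0,0],[0,0,0],[0,0,0],[0,0,0],[0,0,0],[0,0,0],[0,0,0],[0,0,0],[0,0,0],[0,0,0],[0,0,0],[0,0,0]]}'
python3 -m creep '{"linear":[[0.5,0,0],[0.5,0,0],[0.5,0,0],[0.5,0,0],[0.5,0,0],[0.5,0,0],[0.5,0,0],[0.5,0,0],[0,0,0]],"rot":[[0,0,0],[0,0,0],[0,0,0],[0,0,0],[0,0,0],[0,0,0],[0,0,0],[0,0,0],[0,0,0]]}'
python3 -m creep '{"linear":[[0,0,-1],[0,0,-1],[0,0,-1],[0,0,-1],[-1,0,0],[-1,0,0],[-1,0,0],[-1,0,0],[-1,0,0],[0,0,0]],"rot":[[0,0,0],[0,0,0],[0,0,0],[0,0,0],[0,0,0],[0,0,0],[0,0,0],[0,0,0],[0,0,0],[0,0,0]]}'
python3 - <<'E'
from h import *
d=robot.get_image("side");w=robot.get_image("scene")
for n in("scene","side"): print(n,[(np.round(r["position"],1).tolist(),round(r["score"],2)) for l in("bin_front","bin_in","stein1","stopper") for r in robot.landmark_of(n,l)])
for e in(.0,.1):
  y,z=.240+.06*np.sin(e),.012+.06*np.cos(e)
  P=[.528-.109*y,-.002+.994*y,z]; print(e,proj("scene",P),proj("side",P))
cv2.imwrite("pics/c7.png",np.hstack([cv2.resize(w[100:300,130:397],(400,300)),cv2.resize(d[100:300,180:447],(400,300))])[:,:,::-1])
E
```

```text
time: 18.85
eef_pos: [0.4328, 0.0271, 0.1169]
ee_rot: [[-0.109, 0.994, 0.001], [0.994, 0.109, -0.0], [-0.0, 0.001, -1.0]]
contact_force: [0.2, -0.8, 1.1]
opening: 0.0199
time: 19.75
eef_pos: [0.4194, 0.1469, 0.1169]
ee_rot: [[-0.111, 0.994, 0.0], [0.994, 0.111, 0.0], [0.0, 0.001, -1.0]]
contact_force: [0.3, -0.2, 0.2]
opening: 0.0203
time: 20.75
eef_pos: [0.4367, -0.0069, 0.2368]
ee_rot: [[-0.106, 0.994, 0.001], [0.994, 0.106, -0.002], [-0.002, 0.001, -1.0]]
contact_force: [0.0, 1.3, 0.2]
opening: 0.0201
scene [([320.9, 245.0], 0.89), ([291.5, 211.3], 0.68), ([300.3, 245.8], 0.42), ([304.7, 243.7], 0.69), ([185.9, 168.6], 0.89), ([261.9, 218.0], 0.63), ([228.5, 146.6], 0.55), ([275.1, 195.7], 0.51), ([273.5, 196.9], 0.44)]
side [([295.9, 251.2], 0.62), ([268.9, 127.6], 0.78), ([321.3, 123.4], 0.69), ([296.5, 254.2], 0.29), ([303.8, 193.6], 0.65)]
0.0 [322.69923166 241.42458363] [296.58616154 259.91220924]
0.1 [324.30245169 242.61837509] [296.61088398 261.85246001]
```

View pics/c7.png

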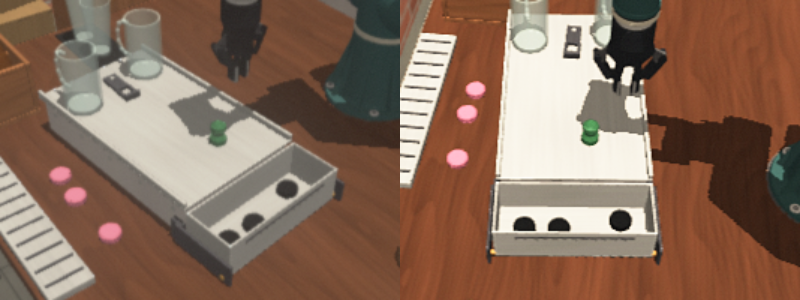

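All three caps are in the upright bin, the stopper and the other things haven't moved, and the arm is clear.

```bash
python3 -c "
from plant import robot
print(robot.state()['time']); print(robot.close_job())"
```

```text
21.25
the job is handed in; nothing more can be done
None
```

The job is done and handed in at 21.3 s of the 64 s allowed; no verdict came back. I pushed the tipped bin back until the force rose to 23 N with no further motion, so it is on its stop. I then slid the three black caps off the counter's end one at a time, each down its own lane.

- **Caps and bin:** the last scene and side pictures show all three black caps on the bin floor and the bin upright beside the counter.
- **Other things:** the stopper, steins and opener stand where they were, and so do the pink look-alikes. The bell and coasters were outside my last crops, but the arm's path never came near them.
- **Arm:** it ended above the deck, touching nothing, with contact force around 1 N.
- **Checks that disagreed:** the side camera's estimate of the bin's front point was about 9 px from where I predicted it for an upright bin. I put that down to detector error: the offset was in the opposite direction to a forward tilt, and the scene camera's estimate was within 4 px. Near the end of the push I also felt a brief upward force of about 10 N, which went away after lifting the fingers 12 mm.

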